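Bring the brass screws round to the carousel's window

TASK

Two small parts carousels stand on the workbench. On the one with the green base, turn the knob in its middle until the red-lined compartment with the brass screws sits in the middle of the window frame, then let go. Leave the carousel with the blue base as it is.

Things in the scene. Friction and masses are not known exactly. Their poses are not given: they have to be found in the camera images.
- carousel (a joint): Wheel angle of the green-based carousel, rad, counter-clockwise from above positive; 0 = red compartment centred in the window. Starts at 0.6 to 1.3: turn it clockwise; stops at -3 and 3. Grey tray, 164 mm across, six 60 degree compartments: red (brass screws), then counter-clockwise white, blue, yellow, black, green. Friction (0.05 N m, no clicks) holds it where left; the 188 mm base is fixed.
- carousel_knob (a point): Grip point of the green-based carousel's knob: on the wheel axis, 82 mm above the bench. The knob is a white bar 46 mm long, 15 mm thick, from 18 mm below to 16 mm above this point, on a round 32 mm hub. The frame turns with the wheel: z up, x along the bar, pinch across y; the red compartment and the black stripe on the bar lie toward -x. All but bar and hub is 30 mm or more below this point.
- carousel_window (a point): Centre of the green-based carousel's window, 51 mm above the bench, 58 mm from the wheel axis: a fixed flat green frame on two posts at the rim, bridging over the tray, with an opening 36 mm (radial) by 26 mm through which a compartment is seen from above. Frame: x points from the window to the wheel axis, z up.
- spare_red (a point): Centre of the red-lined compartment on the other carousel (blue base, otherwise the same shape and height), on its floor 22 mm above the bench, 58 mm from that wheel's axis. It turns with that wheel, which must be left as it is.
Not all that is in view belongs to the job. Leave any orange look-alike of the part that bears carousel alone.

How it is judged:
By the outcome, as a careful person would: the job done as asked, in the order asked, and still so for the second after the job is handed in, with the robot touching nothing.
It also fails if it takes over 30 s, if anything falls off the work surface, if the arm or the gripper's body presses on something with over 40 N, if the wrist force passes 120 N, or if a joint passes its speed limit or range.

ROBOT

A 6-joint arm with a two-finger parallel gripper is mounted at the origin on the work surface. World frame = base frame: x ahead of the robot, y to its left, z up, the work surface at z = 0. Lengths are in mm, angles in rad, forces in N, time in s.
With the tool pointing down it reaches from about 300 to 950 mm from the base axis. Payload 3.1 kg.
Tool frame: the origin (TCP) lies at the centre of the arm's flange, where the gripper is bolted on; the fingertips stand 173 mm ahead of it and the grasp point (between the pads) lies 155 mm ahead of it; z points along the fingers, y is the direction in which the jaws open and shut (so a half turn about z gives the same grasp; the last joint's range is limited). The gripper opens to 85 mm and grips with 20 to 120 N. Pads are 22 mm wide; open, the fingers measure 114 mm over their backs; the gripper's body (76 mm by 85 mm) begins 54 mm behind the grasp point. The pads swing forward as they close: fully open they stand 13 mm farther back than shut.
Start: joints at [1.234, 0.308, 1.634, -0, 1.2, -0.07], TCP at [164.805, 602.887, 404.672] pointing down, gripper open.
Joint ranges: [-3.06, 3.06], [-0.79, 1.96], [0.05, 2.63], [-1.19, 4.34], [0.05, 2.64], [-2.94, 2.94]. Speed limits (rad/s): [2.79, 2.79, 3.14, 3.14, 3.14, 3.14].

INTERFACE

Orientations are given as a unit quaternion [x, y, z, w].
In Python, from bench import robot gives the robot as it stands. The module is installed in compiled form; this text tells all that it offers.
- The arm moves only by the tool move_arm, never from a script. Its arguments are lists of equal length, an entry for each row: "offset": the shift along the tool's x, y, z normalised to -1 to 1, where 1 is 0.25 m, a list of three; "turn": the turn, a rotation vector about the tool's x, y, z normalised to -1 to 1, where 1 is 60 degrees, a list of three. A call has 1 to 12 rows; each row shifts and turns the commanded pose from where the row before left it, along the tool's axes as they then stand; what a row does not reach is not made up. A row lasts 1/8 s, in which the tool goes at most 62.5 mm and 10.7 degrees, less where a joint would pass 70% of its speed; a pose out of reach is approached as far as the arm can. A call with a number of a shift or a turn outside -1 to 1 is refused whole. A call with a gripper value outside its range is refused whole. "gripper" is the opening, from -1 (shut) to 1 (fully open), so that 0 is half open, set as the call begins (left out, the last holds). The fingers move at their own pace and stop on an object; "grip_force" is the grip in N (left out, the last holds). Time passes only in rows, so rows that do not move let the fingers close. It gives the time, the measured TCP pose, the force and the opening at its end, in the units of the state.
- robot.observe(): the state, without advancing time (a new reading comes with each control period).
- robot.camera(name): name is "scene" or "top" or "wrist"; returns a dict with "image" (400x640x3 uint8, red, green, blue), "camera_matrix" (3x3 intrinsics, pixels), "R" (3x3) and "t" (3): a world point X has camera coordinates R X + t. Camera axes: x right, y down, z forward; pixel columns grow to the right and rows downward; lengths in mm; the calibration is good to about 2 mm. The wrist camera is an equidistant fisheye: a pixel r from the principal point sees the ray r / f radians off the axis. A picture is of the moment at which its call begins. There is no depth.
- robot.sign_off(): hands the job in, once; it reports no verdict.
The state is a dict: "time_s": time; "q": joint angles; "joint_vel": joint speeds; "tau": joint torques, N m; "position": TCP position; "orientation": TCP orientation; "ft_force": force on the tool from outside, world axes, zero at the start; "ft_torque": the same for the moment, N m; "opening": finger opening in mm.
Only numpy, scipy, OpenCV 4.12 (cv2) and the standard library are available. Lean on these libraries where they do the work, as an engineer would, in place of code of your own. Each camera call takes 0.05 s, during which the arm holds its last target.

## Working session

There is one attempt and no reset: what is moved stays moved. The work goes in short steps, Python scripts to look and compute and a tool call to move; the robot and the scene stay as the last step left them, time stands still between calls to the robot, and variables do not carry over. Pictures are saved under pics/ and viewed, and the job is handed in when it is done.

Besides the shell and the picture viewer there is one more tool, called after "Request:" as name(argument=value, ...), one argument or row to a line, values as JSON. move_arm: Moves the arm, as the interface text tells. Its arguments: {"type":"object","properties":{"offset":{"type":"array"},"turn":{"type":"array"},"gripper":{"type":"number"},"grip_force":{"type":"number"}},"required":["offset","turn"]}

```bash
mkdir -p pics; python3 - <<'E'
from bench import robot
import cv2,pickle
d={}
for n in("scene","top"):
    c=robot.camera(n);d[n]=c;cv2.imwrite(f"pics/{n}0.png",c["image"][:,:,::-1])
    print(n,c["camera_matrix"],c["R"],c["t"])
pickle.dump(d,open("c0.pkl","wb"))
o=robot.observe();print(o)
E
```

```text
scene [[449.8874337    0.         324.70097764]
 [  0.         449.8874337  200.97085857]
 [  0.           0.           1.        ]] [[-0.47885087  0.87787204  0.00652129]
 [ 0.56969527  0.31638504 -0.75851685]
 [-0.66794397 -0.3595013  -0.6516208 ]] [ 205.17440744 -182.77205626 1286.71995317]
top [[450.06251096   0.         316.66846381]
 [  0.         450.06251096 197.89811308]
 [  0.           0.           1.        ]] [[-0.09853525 -0.99512082 -0.00503611]
 [-0.97097198  0.09725001 -0.21853112]
 [ 0.21795463 -0.0166431  -0.97581698]] [ 21.75824813 435.18433278 969.45772735]
{'time_s': 0.1, 'q': array([ 1.23430625e+00,  3.08894290e-01,  1.63503703e+00, -1.66459415e-05,
        1.19972440e+00, -6.96893485e-02]), 'joint_vel': array([-0.00186778, -0.00248687, -0.00319848, -0.00079054,  0.00050962,
       -0.00088159]), 'tau': array([-5.87993345e-04, -4.16411269e+01, -2.77647239e+01, -7.37887490e-05,
        4.12257272e-03,  1.52021397e-05]), 'position': array([164.67496561, 602.51994666, 403.58687263]), 'orientation': array([ 1.33001990e-01,  9.91115234e-01, -1.01189589e-03, -2.00462366e-04]), 'ft_force': array([-0.75553298, -0.18515038, -0.41674337]), 'ft_torque': array([-0.00219394,  0.01484482,  0.04207117]), 'opening': 85.38738232536268}
```

View pics/top0.png

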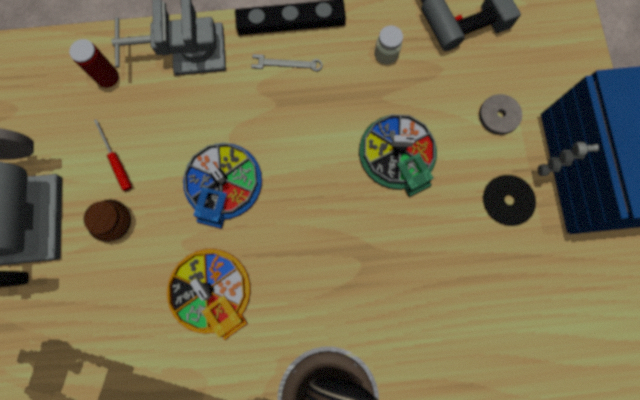

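View pics/scene0.png

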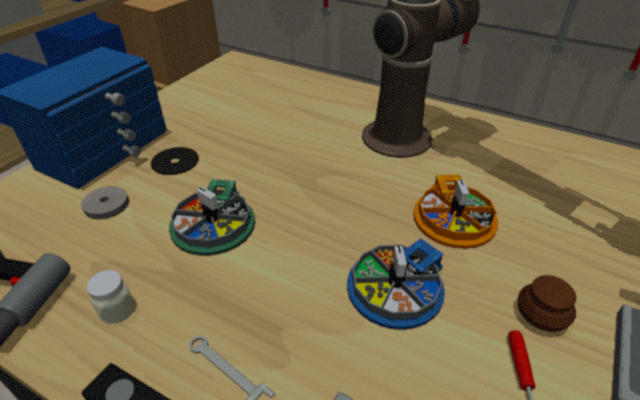

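Three carousels appear in the top view: green base (398,152), blue base (222,182) and an orange look-alike (210,290). The green one is meant, and I'll confirm it in a crop.

```bash
python3 - <<'E'
import pickle,cv2,numpy as np
d=pickle.load(open("c0.pkl","rb"))
a=cv2.resize(d["top"]["image"][105:205,350:450],None,fx=4,fy=4,interpolation=cv2.INTER_CUBIC)
b=cv2.resize(d["scene"]["image"][165:265,160:260],None,fx=4,fy=4,interpolation=cv2.INTER_CUBIC)
cv2.imwrite("pics/crop0.png",np.hstack([a,b])[:,:,::-1])
E
```

```text
(no output)
```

View pics/crop0.png

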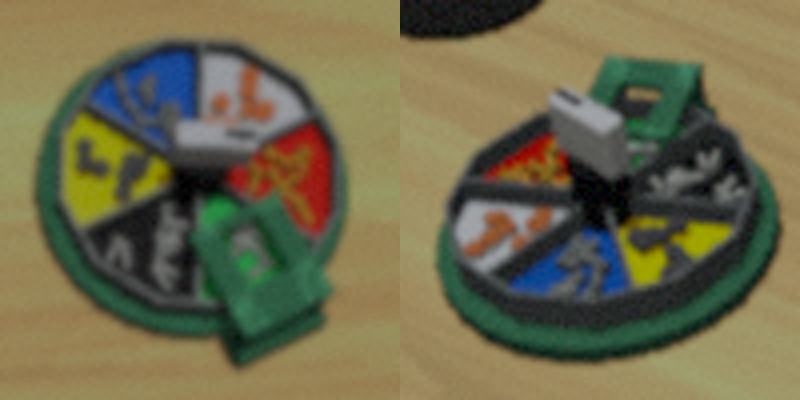

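```bash
cat > h.py <<'E'
import numpy as np,cv2
from scipy.spatial.transform import Rotation as Ro
def ray(c,u,v,fish=False):
    K=c["camera_matrix"];x=(u-K[0,2])/K[0,0];y=(v-K[1,2])/K[1,1]
    if fish:
        r=np.hypot(x,y);s=np.sinc(r/np.pi);d=np.array([x*s,y*s,np.cos(r)])
    else: d=np.array([x,y,1.])
    R=np.array(c["R"]);return -R.T@c["t"],R.T@d
def plane(c,u,v,z,fish=False):
    o,d=ray(c,u,v,fish);return o+d*(z-o[2])/d[2]
def tri(rs):
    A=0;b=0
    for o,d in rs:
        d=d/np.linalg.norm(d);P=np.eye(3)-np.outer(d,d);A=A+P;b=b+P@o
    return np.linalg.solve(A,b)
E
python3 - <<'E'
import pickle
from h import *
d=pickle.load(open("c0.pkl","rb"));t=d["top"];s=d["scene"]
P=lambda u,v:(350+u/4,105+v/4)
S=lambda u,v:(160+u/4,165+v/4)
print("knob top",tri([ray(t,*P(216,130)),ray(s,*S(587,112))]),plane(t,*P(216,130),98),plane(s,*S(587,112),98))
print("bar ends",plane(t,*P(178,128),98),plane(t,*P(256,133),98))
print("window",plane(t,*P(247,243),53),plane(s,*S(648,95),53))
print("tray L/R",[plane(t,*P(*q),40)[:2] for q in((60,165),(338,180),(200,45),(200,300))])
from bench import robot
o=robot.observe();print(Ro.from_quat(o['orientation']).as_matrix())
w=robot.camera("wrist");print(w["camera_matrix"],w["R"],w["t"], -w["R"].T@w["t"])
cv2.imwrite("pics/w0.png",w["image"][:,:,::-1])
E
```

```text
knob top [ 487.33759265 -115.96241738  147.22958654] [ 541.0622813  -226.32739023   98.        ] [442.07878473 -36.05557568  98.        ]
bar ends [ 544.32867001 -205.59790976   98.        ] [ 537.10925052 -248.05539671   98.        ]
window [ 487.36480652 -244.91280054   53.        ] [365.72910075 -41.61340202  53.        ]
tray L/R [array([ 548.9352413 , -146.27301704]), array([ 523.55794147, -306.33333661]), array([ 614.97461944, -238.02562702]), array([ 459.88679587, -216.31251139])]
[[-9.64620861e-01  2.63640192e-01 -6.66530945e-04]
 [ 2.63641003e-01  9.64618893e-01 -1.95248707e-03]
 [ 1.28194276e-04 -2.05913465e-03 -9.99997872e-01]]
[[309.70691629   0.         327.80540122]
 [  0.         309.70691629 198.14564116]
 [  0.           0.           1.        ]] [[ 0.2635171   0.96464811 -0.00357115]
 [ 0.91568958 -0.248975    0.3154743 ]
 [ 0.30343256 -0.08640294 -0.9489274 ]] [-622.52981216  -40.79573574  380.5944456 ] [ 85.91873433 623.24956846 371.80335879]
```

View pics/w0.png

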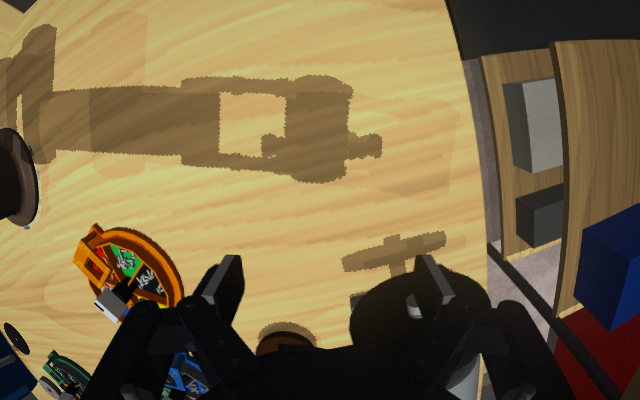

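The scene half of the crop starts at x=400, so I'm redoing those pixels.

```bash
python3 - <<'E'
import pickle
from h import *
d=pickle.load(open("c0.pkl","rb"));t=d["top"];s=d["scene"]
P=lambda u,v:(350+u/4,105+v/4)
S=lambda u,v:(160+(u-400)/4,165+v/4)
print("knob top",tri([ray(t,*P(216,130)),ray(s,*S(587,112))]),plane(t,*P(216,130),98),plane(s,*S(587,112),98))
print("window",plane(t,*P(247,243),53),plane(s,*S(648,95),53))
from bench import robot
w=robot.camera("wrist");o=robot.observe()
R=Ro.from_quat(o['orientation']).as_matrix()
print("cam in tool",R.T@(-w["R"].T@w["t"]-o["position"]), (R.T@w["R"].T).round(3))
E
```

```text
knob top [ 540.70975301 -224.74204981   94.41739527] [ 541.0622813  -226.32739023   98.        ] [ 543.36497435 -218.31613626   98.        ]
window [ 487.36480652 -244.91280054   53.        ] [ 475.94571991 -239.87249313   53.        ]
cam in tool [81.45404221 -0.76970807 31.89539849] [[ 0.    -0.949 -0.316]
 [ 1.     0.001 -0.002]
 [ 0.002 -0.316  0.949]]
```

Request:
move_arm(
  offset=[
    [-0.155,-0.186,0],
    [-0.155,-0.186,0],
    [-0.155,-0.186,0],
    [-0.155,-0.186,0],
    [-0.155,-0.186,0],
    [-0.155,-0.186,0],
    [-0.155,-0.186,0],
    [-0.155,-0.186,0],
    [-0.155,-0.186,0],
    [-0.155,-0.186,0],
    [-0.155,-0.186,0],
    [-0.155,-0.186,0],
  ],
  turn=[
    [0,0,0],
    [0,0,0],
    [0,0,0],
    [0,0,0],
    [0,0,0],
    [0,0,0],
    [0,0,0],
    [0,0,0],
    [0,0,0],
    [0,0,0],
    [0,0,0],
    [0,0,0],
  ],
  gripper=1,
)

```text
time_s: 1.7
position: [466.6, -60.0, 404.8]
orientation: [0.133, 0.991, 0.0, 0.0]
ft_force: [1.0, 1.1, 0.0]
opening: 85.4
```

Request:
move_arm(
  offset=[
    [-0.155,-0.186,0],
    [-0.155,-0.186,0],
    [-0.155,-0.186,0],
    [0,0,0],
    [0,0,0],
    [0,0,0],
    [0,0,0],
    [0,0,0],
    [0,0,0],
    [0,0,0],
    [0,0,0],
    [0,0,0],
  ],
  turn=[
    [0,0,0],
    [0,0,0],
    [0,0,0],
    [0,0,0.176],
    [0,0,0.176],
    [0,0,0.176],
    [0,0,0.176],
    [0,0,0.176],
    [0,0,0.176],
    [0,0,0.176],
    [0,0,0.176],
    [0,0,0],
  ],
)

```text
time_s: 3.2
position: [541.5, -223.1, 404.4]
orientation: [0.764, 0.645, -0.0, -0.0]
ft_force: [0.6, -0.4, -0.2]
opening: 85.6
```

```bash
python3 - <<'E'
import pickle
from h import *
from bench import robot
w=robot.camera("wrist");o=robot.observe();pickle.dump((w,o),open("w1.pkl","wb"))
print(o["time_s"],o["position"],o["q"],Ro.from_quat(o['orientation']).as_matrix().round(4))
cv2.imwrite("pics/w1.png",w["image"][:,:,::-1])
E
```

```text
3.25 [ 541.52279626 -223.15784234  404.46166406] [-4.65221687e-01  2.33551668e-01  1.72901453e+00 -1.98288197e-05
  1.17941291e+00 -2.97924726e-01] [[ 1.665e-01  9.860e-01 -4.000e-04]
 [ 9.860e-01 -1.665e-01  2.000e-04]
 [ 1.000e-04 -4.000e-04 -1.000e+00]]
```

View pics/w1.png

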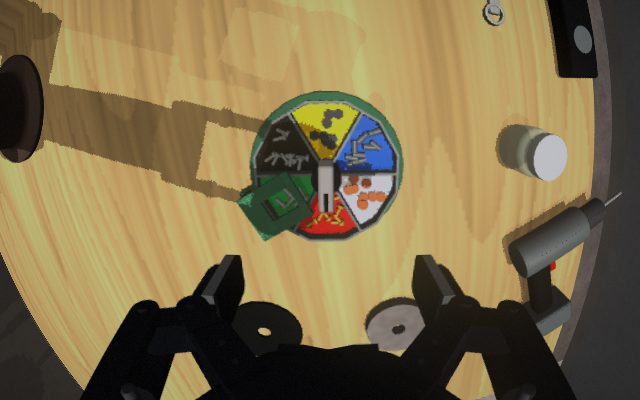

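```bash
python3 - <<'E'
import pickle
from h import *
w,o=pickle.load(open("w1.pkl","rb"))
a=cv2.resize(w["image"][80:260,225:425],None,fx=4,fy=4,interpolation=cv2.INTER_CUBIC)[:600]
cv2.imwrite("pics/w1c.png",cv2.resize(w["image"][85:250,230:415],None,fx=3.6,fy=3.6,interpolation=cv2.INTER_CUBIC)[:,:,::-1])
E
```

```text
(no output)
```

View pics/w1c.png

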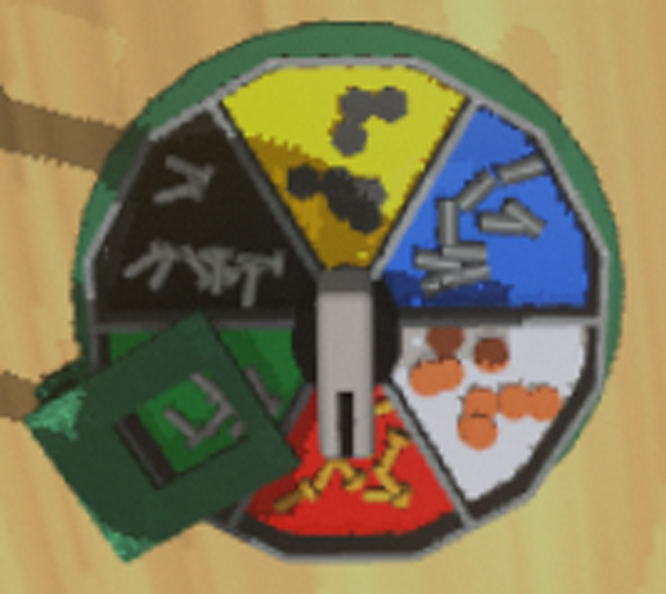

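```bash
python3 - <<'E'
import pickle
from h import *
w,o=pickle.load(open("w1.pkl","rb"))
f=lambda u,v,z:plane(w,230+(u+.5)/3.6-.5,85+(v+.5)/3.6-.5,z,True)[:2].round(1)
az=lambda d:np.degrees(np.arctan2(d[1],d[0])).round(1)
B=[f(*q,98) for q in((318,292),(370,292),(374,458),(322,458))];print("bar",B,np.mean(B,0),az(B[3]-B[0]),az(B[2]-B[1]))
c=np.mean(B,0)
for z in(51,54):
  O=[f(*q,z) for q in((25,418),(198,312),(300,463),(125,562))];print("frame",O,np.mean(O,0),az(np.mean(O,0)-c),[az(O[i]-O[(i+1)%4]) for i in range(4)],[np.linalg.norm(O[i]-O[(i+1)%4]).round(1) for i in range(4)])
  I=[f(*q,z) for q in((115,415),(193,370),(247,432),(163,487))];print("open",np.mean(I,0),az(np.mean(I,0)-c),np.linalg.norm(np.mean(I,0)-c),[az(I[i]-I[(i+1)%4]) for i in range(4)],[np.linalg.norm(I[i]-I[(i+1)%4]).round(1) for i in range(4)])
# tray rim
import itertools
R=[f(*q,z) for q,z in [((92,275),44),((278,62),44),((417,62),44),((540,132),44),((605,255),44),((602,380),44),((535,495),44),((415,556),44),((280,553),44),((147,137),44)]]
R=np.array(R);A=np.c_[2*R,np.ones(len(R))];s=np.linalg.lstsq(A,(R**2).sum(1),rcond=None)[0];print("tray ctr",s[:2],np.sqrt(s[2]+s[:2]@s[:2]))
D=[((93,322),(600,322)),((222,103),(468,525)),((478,97),(232,525))]
for a,b in D: print("divider",az(f(*b,44)-f(*a,44)))
E
```

```text
bar [array([ 535.5, -202.1]), array([ 548.4, -204.3]), array([ 542.1, -248.6]), array([ 528.6, -246.3])] [ 538.65  -225.325] -98.9 -98.1
frame [array([ 434.2, -235.4]), array([ 495.8, -211.9]), array([ 517.2, -264.3]), array([ 454.3, -289.1])] [ 475.375 -250.175] -158.6 [np.float64(-159.1), np.float64(112.2), np.float64(21.5), np.float64(-69.5)] [np.float64(65.9), np.float64(56.6), np.float64(67.6), np.float64(57.3)]
open [ 482.45 -246.35] -159.5 60.00408840237467 [np.float64(-159.8), np.float64(118.9), np.float64(24.4), np.float64(-69.9)] [np.float64(29.0), np.float64(25.5), np.float64(32.9), np.float64(27.6)]
frame [array([ 435.3, -234.5]), array([ 496.4, -211.3]), array([ 517.5, -263.2]), array([ 455.2, -287.7])] [ 476.1   -249.175] -159.1 [np.float64(-159.2), np.float64(112.1), np.float64(21.5), np.float64(-69.5)] [np.float64(65.4), np.float64(56.0), np.float64(66.9), np.float64(56.8)]
open [ 483.125 -245.4  ] -160.1 59.042622316424925 [np.float64(-159.9), np.float64(118.9), np.float64(24.4), np.float64(-69.7)] [np.float64(28.8), np.float64(25.2), np.float64(32.6), np.float64(27.4)]
tray ctr [ 539.51376928 -224.52470225] 81.26915135985227
divider -9.7
divider -70.2
divider -128.8
```

The base is green and red with brass screws is one compartment counter-clockwise of the window, which shows the green compartment. Axis is about (539.5, -225), bar stripe azimuth about -99°, window about -159°, so it needs a turn of about 60° clockwise. Descending.

Request:
move_arm(
  offset=[
    [-0.008,-0.007,0.14],
    [0,0,0.14],
    [0,0,0.14],
    [0,0,0.14],
    [0,0,0.1],
    [0,0,0],
  ],
  turn=[
    [0,0,0],
    [0,0,0],
    [0,0,0],
    [0,0,0],
    [0,0,0],
    [0,0,0],
  ],
)

```text
time_s: 4.0
position: [538.3, -224.2, 237.2]
orientation: [0.764, 0.645, -0.001, -0.003]
ft_force: [0.4, 0.3, 0.7]
opening: 85.6
```

Request:
move_arm(
  offset=[
    [0,0,0],
    [0,0,0],
    [0,0,0],
    [0,0,0],
    [0,0,0],
    [0,0,0],
    [0,0,0],
    [0,0,0],
  ],
  turn=[
    [0,0,0],
    [0,0,0],
    [0,0,0],
    [0,0,0],
    [0,0,0],
    [0,0,0],
    [0,0,0],
    [0,0,0],
  ],
  gripper=-1,
  grip_force=25,
)

```text
time_s: 5.0
position: [539.2, -224.9, 240.6]
orientation: [0.765, 0.645, -0.001, -0.001]
ft_force: [-2.9, -0.3, 6.5]
opening: 14.8
```

```bash
python3 - <<'E'
from h import *
from bench import robot
w=robot.camera("wrist");o=robot.observe()
print(o["time_s"],o["position"],o["opening"],o["ft_force"],o["ft_torque"])
cv2.imwrite("pics/w2.png",w["image"][:,:,::-1])
E
```

```text
5.05 [ 539.16015109 -224.8652432   240.60054274] 14.431616963493797 [-3.7118527  -0.56733236  5.52424141] [0.03295775 0.51019595 0.04350418]
```

View pics/w2.png

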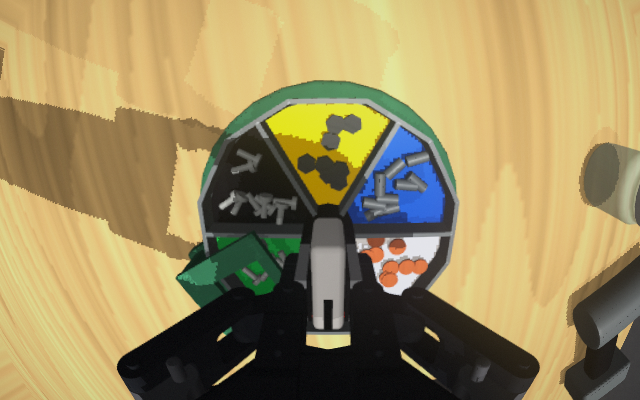

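The fingers hold the bar (opening 14.4 mm, bar at pixel (328,285)). Turning 60° clockwise.

Request:
move_arm(
  offset=[
    [0,0,0],
    [0,0,0],
    [0,0,0],
    [0,0,0],
    [0,0,0],
    [0,0,0],
    [0,0,0],
    [0,0,0],
    [0,0,0],
    [0,0,0],
    [0,0,0],
    [0,0,0],
  ],
  turn=[
    [0,0,0.1],
    [0,0,0.1],
    [0,0,0.1],
    [0,0,0.1],
    [0,0,0.1],
    [0,0,0.1],
    [0,0,0.1],
    [0,0,0.1],
    [0,0,0.1],
    [0,0,0.1],
    [0,0,0],
    [0,0,0],
  ],
)

```text
time_s: 6.55
position: [539.4, -225.0, 240.6]
orientation: [0.984, 0.176, -0.0, 0.0]
ft_force: [-2.5, 0.6, 5.8]
opening: 14.8
```

```bash
python3 - <<'E'
from h import *
import pickle
from bench import robot
w=robot.camera("wrist");t=robot.camera("top");o=robot.observe();pickle.dump((w,t,o),open("w3.pkl","wb"))
M=Ro.from_quat(o['orientation']).as_matrix()
print(o["time_s"],o["position"],o["opening"],o["ft_force"],o["ft_torque"],np.degrees(np.arctan2(M[1,1],M[0,1])))
cv2.imwrite("pics/w3.png",cv2.resize(w["image"][60:350,140:520],None,fx=2,fy=2,interpolation=cv2.INTER_CUBIC)[:,:,::-1])
E
```

```text
6.65 [ 539.36801155 -225.07016212  240.62598192] 14.774555851913547 [-2.50858202  0.96254803  5.6906951 ] [ 0.10530468  0.51124264 -0.01183865] -69.694561657229
```

View pics/w3.png

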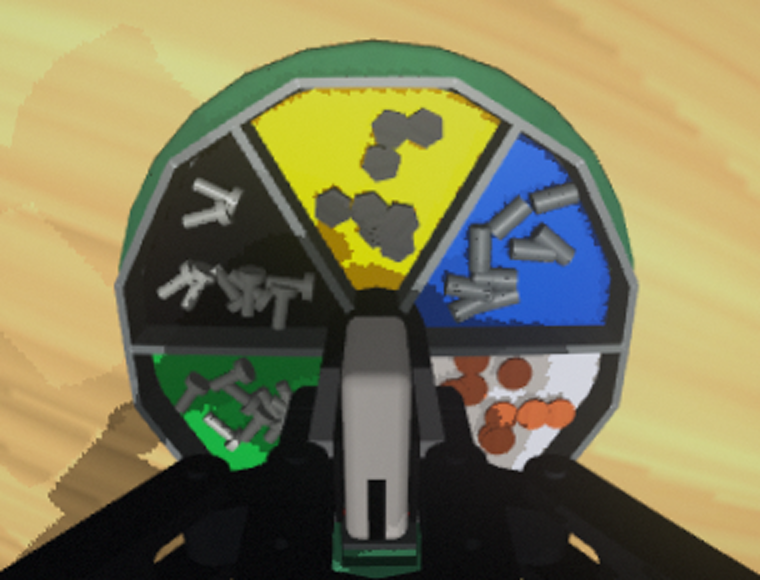

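The wheel followed: the stripe now points at the window. Release, lift and inspect.

Request:
move_arm(
  offset=[
    [0,0,0],
    [0,0,0],
    [0,0,0],
    [0,0,0],
    [0,0,0],
    [0,0,0],
  ],
  turn=[
    [0,0,0],
    [0,0,0],
    [0,0,0],
    [0,0,0],
    [0,0,0],
    [0,0,0],
  ],
  gripper=1,
)

```text
time_s: 7.4
position: [539.5, -224.8, 239.6]
orientation: [0.984, 0.176, -0.0, -0.0]
ft_force: [0.5, 0.6, -0.2]
opening: 85.3
```

Request:
move_arm(
  offset=[
    [0,0,-0.14],
    [0,0,-0.14],
    [0,0,-0.14],
    [0,0,-0.14],
    [0,0,-0.1],
    [0,0,0],
    [0,0,0],
  ],
  turn=[
    [0,0,0],
    [0,0,0],
    [0,0,0],
    [0,0,0],
    [0,0,0],
    [0,0,0],
    [0,0,0],
  ],
)

```text
time_s: 8.28
position: [539.1, -224.6, 403.4]
orientation: [0.984, 0.176, -0.001, -0.001]
ft_force: [-0.1, 0.7, -0.3]
opening: 85.3
```

```bash
python3 - <<'E'
from h import *
import pickle
from bench import robot
w=robot.camera("wrist");o=robot.observe();pickle.dump((w,o),open("w4.pkl","wb"))
print(o["time_s"],o["position"],o["opening"],o["ft_force"])
cv2.imwrite("pics/w4.png",cv2.resize(w["image"][85:250,230:415],None,fx=3.6,fy=3.6,interpolation=cv2.INTER_CUBIC)[:,:,::-1])
E
```

```text
8.325 [ 538.95429989 -224.56962713  402.8487449 ] 85.42053272681012 [-0.2032887  -0.41072191 -0.48517712]
```

View pics/w4.png

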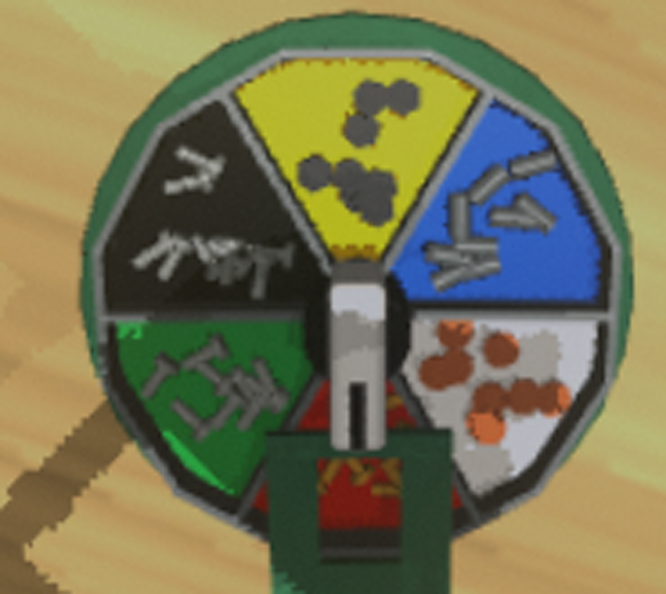

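Red with brass screws shows in the window (361,510), and the stripe end of the bar is at (358,430). Checking the angle.

```bash
python3 - <<'E'
import pickle
from h import *
w,o=pickle.load(open("w4.pkl","rb"))
g=cv2.resize(w["image"][85:290,230:415],None,fx=2.9,fy=2.9,interpolation=cv2.INTER_CUBIC)
cv2.imwrite("pics/w4b.png",g[:,:,::-1])
f=lambda u,v,z:plane(w,230+(u+.5)/3.6-.5,85+(v+.5)/3.6-.5,z,True)[:2]
az=lambda d:np.degrees(np.arctan2(d[1],d[0])).round(1)
B=[f(*q,98) for q in((330,284),(384,284),(385,448),(332,448))];c=np.mean(B,0);print("bar",c,az(B[3]-B[0]),az(B[2]-B[1]))
for a,b in[((98,316),(615,312)),((230,95),(478,522)),((490,92),(238,518))]:print("div",az(f(*b,44)-f(*a,44)))
for z in(51,54):
  print("frame edge mid",az((f(268,432,z)+f(452,432,z))/2-np.array([539.4,-225])),"inner edge normal",az(f(452,432,z)-f(268,432,z)))
  I=[f(*q,z) for q in((317,460),(405,460),(405,548),(318,552))];m=np.mean(I,0);print("open",m,az(m-np.array([539.4,-225])),az(m-c))
E
```

```text
bar [ 539.41620189 -226.01326813] -159.4 -159.0
div -69.3
div -130.3
div 170.4
frame edge mid -156.7 inner edge normal -69.8
open [ 484.73085478 -247.61243456] -157.5 -158.4
frame edge mid -156.6 inner edge normal -69.8
open [ 485.943976   -247.14013908] -157.5 -158.4
```

View pics/w4b.png

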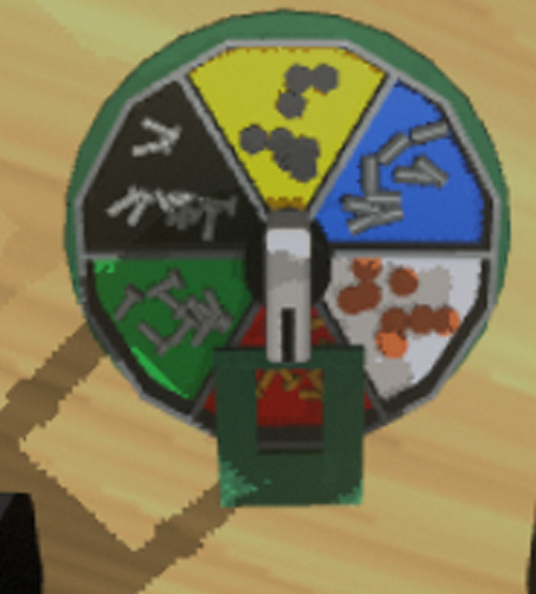

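```bash
python3 - <<'E'
from bench import robot
print(robot.sign_off(), robot.observe()["time_s"])
E
```

```text
the job is handed in; nothing more can be done
the job is handed in; nothing more can be done
```

I turned the green-based carousel's knob 60° clockwise, let go, and lifted the gripper about 165 mm clear. The red compartment with the brass screws now sits in the window. The job is handed in; the clock read 8.3 s at the last check.

**Angle after release (wrist view):** the knob bar points at about -159.2° and the tray dividers average about -159.6°. The window frame's edges give about -159.8°.

**Disagreement:** the measured centre of the window opening gave -157.5° to -158.4°, up to about 2° off. That is within the 2 mm camera calibration. The red compartment also shows about equally on both sides of the frame.

**Forces and the other carousels:** the largest wrist force I read was about 7 N. I did not go near the blue or orange carousels. I did not take a new picture of them before handing in.

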